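# Loosen the left-hand nut of the fuel-gas outlet

## Task

Two gas outlets stand on the jeweller's bench: the fuel-gas outlet is closed by the two-winged brass nut, the oxygen outlet by the four-armed one. Loosen the fuel-gas nut for the torch hose: it has a left-hand thread, so turn it clockwise (seen from above) by at least a sixth of a turn, then let go of it. Leave the oxygen nut tight.

Things in the scene. Friction and masses are not known exactly. Their poses are not given: they have to be found in the camera images.
- fuel_grip (a point): Centre of the fuel nut's wings, on its vertical axis, 161 mm above the bench; grip here. Turns with the nut. Brass bar with flat sides and round ends: 66 mm long along x, 10 thick along y, 26 tall (13 above and below). 27 mm below it begins a hexagonal collar 32 mm across; from 52 mm below, the valve body and a gauge reaching 50 mm from the axis. The stand is fixed to the bench.
- fuel_nut (a joint): Turning of the fuel-gas nut in rad: 0 = tight, as at the start; grows CLOCKWISE seen from above (left-hand thread), to a stop at 1.4. Anticlockwise from 0 it is solid and does not give. Clockwise it turns against a steady friction of about 0.1 N m and stays where it is left; it does not rise noticeably.
- oxygen_grip (a point): Centre of the four arms of the oxygen nut, on its vertical axis, about 161 mm above the bench. The same stand, but the nut is a cross: two such 66 mm bars at right angles. To be left alone. The two outlets stand at least 200 mm apart and may be either way round, left or right.
- oxygen_nut (a joint): Turning of the oxygen nut in rad: 0 = tight (as at the start), growing ANTICLOCKWISE seen from above (ordinary right-hand thread), up to 1.4.
There are look-alikes about, which are no part of the job. Leave any green, red or turquoise look-alike of the part that bears fuel_grip alone.

How it is judged:
At the end, for the whole second after the job is handed in: The fuel-gas nut has been turned clockwise by a sixth of a turn (0.95 rad or more counts) and the oxygen nut is still tight (under 0.15 rad) (value of joint fuel_nut above 0.95 rad and value of joint oxygen_nut below 0.15 rad); the robot touches nothing.
It fails at once if the oxygen nut was loosened (turned by more than 0.15 rad) (value of joint oxygen_nut above 0.15 rad).
It also fails if it takes over 32 s, if anything falls off the work surface, if the arm or the gripper's body presses on something with over 40 N, if the wrist force passes 120 N, or if a joint passes its speed limit or range.

## Robot

A 6-joint arm with a two-finger parallel gripper is mounted at the origin on the work surface. World frame = base frame: x ahead of the robot, y to its left, z up, the work surface at z = 0. Lengths are in m, angles in rad, forces in N, time in s.
With the tool pointing down it reaches from about 0.35 to 0.85 m from the base axis. Payload 8.1 kg.
Tool frame: the origin (TCP) lies on the centre line of the jaws, within the pads' length; the fingertips stand 22 mm ahead of it and the grasp point (between the pads) lies 3 mm ahead of it (nose_length is the distance from the TCP to the fingertips, in m); z points along the fingers, y is the direction in which the jaws open and shut (so a half turn about z gives the same grasp; the last joint's range is limited). The gripper opens to 93 mm and grips with 3 to 60 N. Pads are 15 mm wide; open, the fingers measure 128 mm over their backs; the gripper's body (75 mm by 188 mm) begins 65 mm behind the grasp point.
Start: joints at [-1.275, 0.13, 1.488, -0, 1.523, -0.085], TCP at [0.223, -0.557, 0.218] pointing down, gripper open.
Joint ranges: [-2.96, 2.96], [-0.89, 2.26], [0.02, 2.5], [-1.34, 4.48], [0, 2.73], [-2.66, 2.66]. Speed limits (rad/s): [2.39, 2.39, 2.79, 3.14, 3.14, 3.14].

## Interface

Orientations are given as a rotation vector (axis times angle).
In Python, from rig import * gives the robot as it stands. The module is installed in compiled form; this text tells all that it offers.
- The arm moves only by the tool step_arm, never from a script. Its argument "deltas" is a list of rows, each a list of 6 numbers: the shift along the tool's x, y, z normalised to -1 to 1, where 1 is 0.1 m, then the turn, a rotation vector about the tool's x, y, z normalised to -1 to 1, where 1 is 360 degrees. In form: [[x, y, z, rx, ry, rz], ...]. A call has 1 to 8 rows; each row is the pose to reach, as a shift and turn from the pose commanded when the call began, along the tool's axes at that moment, turning the shorter way round; what a row does not reach only later rows make up. A row lasts 1/12 s, in which the tool goes at most 41.7 mm and 7.16 degrees, less where a joint would pass 70% of its speed; a pose out of reach is approached as far as the arm can. A call with a number of a shift or a turn outside -1 to 1 is refused whole. A call with a gripper value outside its range is refused whole. "hand" is the opening, from 0 (shut) to 1 (fully open), set as the call begins (left out, the last holds). The fingers move at their own pace and stop on an object; "grip_force" is the grip in N (left out, the last holds). Time passes only in rows, so rows that repeat a pose let the fingers close. It gives the time, the measured TCP pose, the force and the opening at its end, in the units of the state.
- get_obs(): the state, without advancing time (a new reading comes with each control period).
- get_image(name): name is "scene" or "top" or "wrist"; returns (picture, depth): 480x640x3 uint8, red, green, blue; 480x640 float32, m along the optical axis (not along the pixel's ray), 0 where there is no reading.
- calibration(name): a dict with "fov_y" (degrees; the focal length in pixels is half the picture's height over the tangent of half this angle, whatever the lens; pixels are square), "cx", "cy" (the principal point, pixels), "extrinsics" (4x4, takes a point from camera to world coordinates). Camera axes: x right, y up, looking along -z (the intrinsics and any distortion apply to the point x, -y, -z); pixel columns grow to the right and rows downward; lengths in m; the calibration is good to about 2 mm. A picture is of the moment at which its call begins: read the wrist's pose just before it. calibration takes no time and is no camera call; for the wrist camera it gives the pose at the moment of the call.
- job_done(): hands the job in, once; it reports no verdict.
The state is a dict: "t": time; "joints": joint angles; "qd": joint speeds; "tau": joint torques, N m; "position": TCP position; "tool_rot": TCP orientation; "wrist_force": force on the tool from outside, world axes, zero at the start; "wrist_torque": the same for the moment, N m; "finger_gap": finger opening in m.
Only numpy, scipy, OpenCV 4.12 (cv2) and the standard library are available. Lean on these libraries where they do the work, as an engineer would, in place of code of your own. Each camera call takes 0.05 s, during which the arm holds its last target. There are 200 camera calls.

## Working session

There is one attempt and no reset: what is moved stays moved. The work goes in short steps, Python scripts to look and compute and a tool call to move; the robot and the scene stay as the last step left them, time stands still between calls to the robot, and variables do not carry over. Pictures are saved under pics/ and viewed, about 8 in all and at most 12, crops included, and the job is handed in when it is done.

Besides the shell and the picture viewer there is one more tool, called after "Call:" as name([rows], argument=value, ...), one row to a line, values as JSON. step_arm: Moves the arm, as the interface text tells. Its arguments: {"type":"object","properties":{"deltas":{"type":"array"},"hand":{"type":"number"},"grip_force":{"type":"number"}},"required":["deltas"]}

```bash
mkdir -p pics; cat > h.py <<'E'
from rig import *
import numpy as np, cv2
def save(n,f):
    im,d=get_image(n); c=calibration(n); cv2.imwrite(f'pics/{f}.png',im[:,:,::-1]); np.savez(f'pics/{f}.npz',im=im,d=d,E=c['extrinsics'],k=[c['fov_y'],c['cx'],c['cy']]); return c
def pts(f):
    z=np.load(f'pics/{f}.npz'); d=z['d']; fy,cx,cy=z['k']; F=240/np.tan(np.radians(fy/2))
    v,u=np.mgrid[:480,:640]; P=np.stack([(u-cx)/F*d,-(v-cy)/F*d,-d],-1)
    return z['im'],d,P@z['E'][:3,:3].T+z['E'][:3,3]
E
python3 - <<'E'
from h import *
for n in('top','scene'):
    c=save(n,n+'0'); print({k:(np.round(v,3).tolist()) for k,v in c.items() if not isinstance(v,str)})
o=get_obs();print(o['t'],o['position'],o['tool_rot'],o['finger_gap'])
E
```

```text
{'fov_y': 51.711, 'cx': 311.993, 'cy': 237.479, 'extrinsics': [[-0.025, 0.999, -0.047, 0.439], [-0.999, -0.026, -0.025, 0.012], [-0.026, 0.046, 0.999, 1.022], [0.0, 0.0, 0.0, 1.0]]}
{'fov_y': 54.672, 'cx': 319.389, 'cy': 232.945, 'extrinsics': [[0.742, -0.504, 0.442, 0.885], [0.671, 0.558, -0.489, -0.372], [-0.0, 0.659, 0.752, 0.752], [0.0, 0.0, 0.0, 1.0]]}
0.1 [ 0.22287236 -0.55651493  0.21727986] [-3.08320192e+00 -5.94239132e-01  2.70884710e-04] 0.09298182677125821
```

View pics/top0.png

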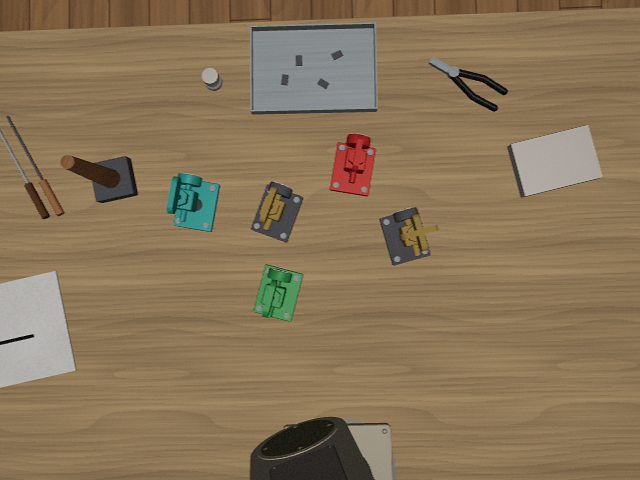

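View pics/scene0.png

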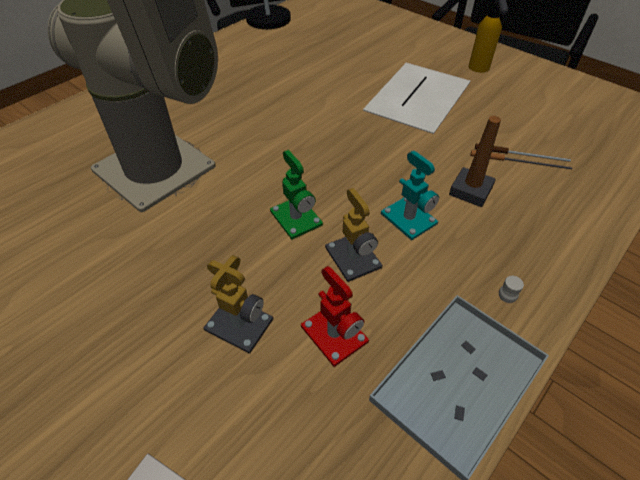

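The top view shows the brass two-winged nut on a dark stand at about (272,207). Things that could be taken for it are the brass cross (oxygen) at (413,233), green at (278,293), red at (356,165) and turquoise at (186,198). I choose the brass bar at (272,207), and will measure it and check it in a crop.

```bash
python3 - <<'E'
from h import *
im,d,P=pts('top0')
hsv=cv2.cvtColor(im,cv2.COLOR_RGB2HSV)
print(hsv[207,272],hsv[233,413])
for name,(u,v) in dict(fuel=(272,207),oxy=(413,233),green=(278,293),red=(356,165),turq=(186,198)).items():
    for zlo,zhi in((.15,.19),):
        m=(P[...,2]>zlo)&(P[...,2]<zhi)&(d>0); m[:max(0,v-50)]=0;m[v+50:]=0;m[:,:u-50]=0;m[:,u+50:]=0
        q=P[m]; 
        if len(q)<5: print(name,len(q));continue
        r=cv2.minAreaRect((q[:,:2]*1000).astype(np.float32)); print(name,len(q),q.mean(0).round(4),np.percentile(q[:,2],[50,95]).round(3),np.round(r[0],1),np.round(r[1],1),round(r[2],1))
        w,V=np.linalg.eigh(np.cov(q[:,:2].T)); print('  long axis deg',np.degrees(np.arctan2(V[1,1],V[0,1])).round(1))
o=cv2.resize(im[150:330,160:460],None,fx=2.6,fy=2.6,interpolation=cv2.INTER_CUBIC)
s=pts('scene0')[0]
o2=cv2.resize(s[140:370,190:460],(int(270*468/230),468),interpolation=cv2.INTER_CUBIC)
cv2.imwrite('pics/crop1.png',cv2.resize(np.hstack([o[:,150:],o2])[:,:,::-1],(800,320)))
E
```

```text
[ 20 157 101] [ 21 141 143]
fuel 283 [0.5385 0.1093 0.1702] [0.173 0.176] [539.2 110.1] [10.5 65.1] 68.3
  long axis deg 158.4
oxy 489 [ 0.4837 -0.1486  0.1711] [0.173 0.176] [ 483.6 -149.2] [51.  51.8] 60.2
  long axis deg -164.9
green 260 [0.3768 0.1103 0.1713] [0.173 0.176] [376.3 111.1] [10.1 65.3] 73.5
  long axis deg 164.1
red 230 [ 0.6241 -0.0475  0.1724] [0.173 0.176] [625.7 -48. ] [10.1 64.4] 79.1
  long axis deg 169.4
turq 358 [0.5607 0.2748 0.1686] [0.171 0.176] [561.5 276.3] [11.5 65.5] 79.1
  long axis deg 168.8
```

View pics/crop1.png

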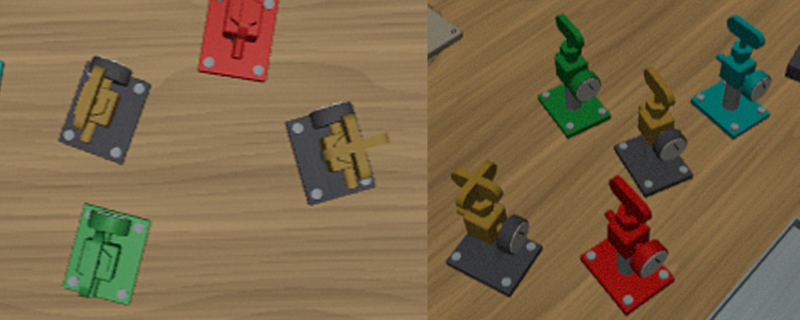

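The crop confirms it: the single brass bar on a dark stand is the fuel nut, and the brass cross is oxygen. The fuel nut is at about (0.539, 0.110) with its bar along 158°. I'll approach high with tool x at 158°, so that the last joint has room for the clockwise turn.

Call:
step_arm([
  [1, -0.93, -0.9, 0, 0, 0],
  [1, -0.93, -0.9, 0, 0, 0],
  [1, -0.93, -0.9, 0, 0, 0],
  [1, -0.93, -0.9, 0, 0, 0],
  [1, -0.93, -0.9, 0, 0, 0],
], hand=1)

```text
t: 0.52
position: [0.2843, -0.4311, 0.3139]
tool_rot: [3.078, 0.599, 0.006]
wrist_force: [0.2, -0.0, 0.8]
finger_gap: 0.0932
```

Call:
step_arm([
  [1, -0.93, 0, 0, 0, 0],
  [1, -0.93, 0, 0, 0, 0],
  [1, -0.93, 0, 0, 0, 0],
  [1, -0.93, 0, 0, 0, 0],
])

```text
t: 0.85
position: [0.341, -0.3062, 0.3079]
tool_rot: [-3.082, -0.598, -0.002]
wrist_force: [-0.2, -0.3, 0.6]
finger_gap: 0.0928
```

Call:
step_arm([
  [1, -0.93, 0, 0, 0, 0],
  [1, -0.93, 0, 0, 0, 0],
  [1, -0.93, 0, 0, 0, 0],
  [1, -0.93, 0, 0, 0, 0],
])

```text
t: 1.18
position: [0.3992, -0.1827, 0.3078]
tool_rot: [-3.082, -0.599, -0.001]
wrist_force: [0.5, -0.7, -0.4]
finger_gap: 0.0931
```

Call:
step_arm([
  [1, -0.93, 0, 0, 0, 0],
  [1, -0.93, 0, 0, 0, 0],
  [1, -0.93, 0, 0, 0, 0],
  [1, -0.93, 0, 0, 0, 0],
])

```text
t: 1.52
position: [0.4574, -0.0589, 0.3075]
tool_rot: [-3.082, -0.599, -0.0]
wrist_force: [0.6, -0.2, -0.3]
finger_gap: 0.0931
```

Call:
step_arm([
  [1, -0.93, 0, 0, 0, 0],
  [1, -0.93, 0, 0, 0, 0],
  [1, -0.93, 0, 0, 0, 0],
  [1, -0.93, 0, 0, 0, 0],
])

```text
t: 1.85
position: [0.5155, 0.0643, 0.3071]
tool_rot: [-3.082, -0.599, 0.001]
wrist_force: [0.6, -0.6, -0.3]
finger_gap: 0.0927
```

Call:
step_arm([
  [0.4, -0.35, 0, 0, 0, -0.38],
  [0.4, -0.35, 0, 0, 0, -0.38],
  [0.4, -0.35, 0, 0, 0, -0.38],
  [0.4, -0.35, 0, 0, 0, -0.38],
  [0.4, -0.35, 0, 0, 0, -0.38],
  [0.4, -0.35, 0, 0, 0, -0.38],
  [0.4, -0.35, 0, 0, 0, -0.38],
  [0.4, -0.35, 0, 0, 0, -0.38],
])

```text
t: 2.52
position: [0.5386, 0.1067, 0.3075]
tool_rot: [-2.416, -2.008, 0.002]
wrist_force: [0.5, 0.1, 0.3]
finger_gap: 0.0931
```

Call:
step_arm([
  [0, 0, 0, 0, 0, -0.22],
  [0, 0, 0, 0, 0, -0.22],
  [0, 0, 0, 0, 0, -0.22],
  [0, 0, 0, 0, 0, -0.22],
  [0, 0, 0, 0, 0, -0.22],
  [0, 0, 0, 0, 0, -0.22],
  [0, 0, 0, 0, 0, -0.22],
  [0, 0, 0, 0, 0, -0.22],
])

```text
t: 3.18
position: [0.5386, 0.1066, 0.3074]
tool_rot: [-1.158, -2.92, 0.002]
wrist_force: [-0.4, 0.1, 1.0]
finger_gap: 0.0928
```

Call:
step_arm([
  [0, 0, 0, 0, 0, -0.06],
  [0, 0, 0, 0, 0, -0.06],
  [0, 0, 0, 0, 0, -0.06],
  [0, 0, 0, 0, 0, -0.06],
  [0, 0, 0, 0, 0, -0.06],
])

```text
t: 3.6
position: [0.5386, 0.107, 0.3077]
tool_rot: [-0.606, -3.082, 0.001]
wrist_force: [-0.6, 0.2, 0.4]
finger_gap: 0.0932
```

```bash
cat > w.py <<'E'
from h import *
import sys
from scipy.spatial.transform import Rotation as R
f=sys.argv[1]
o=get_obs(); c=save('wrist',f); im,d,P=pts(f)
Rm=R.from_rotvec(o['tool_rot']).as_matrix(); p=o['position']
print(o['t'],np.round(p,4),'xang',np.degrees(np.arctan2(Rm[1,0],Rm[0,0])).round(1),'toolz',Rm[:,2].round(3),'q',np.round(o['joints'],2),'gap',round(o['finger_gap'],4))
hsv=cv2.cvtColor(im,cv2.COLOR_RGB2HSV); br=(abs(hsv[...,0].astype(int)-21)<8)&(hsv[...,1]>90)
m=br&(P[...,2]>.165)&(P[...,2]<.185)&(np.hypot(P[...,0]-.539,P[...,1]-.11)<.07)
q=P[m];print(len(q))
r=cv2.minAreaRect((q[:,:2]*1000).astype(np.float32)); w,V=np.linalg.eigh(np.cov(q[:,:2].T))
print('bar',np.round(r[0],1),np.round(r[1],1),round(r[2],1),'axis',np.degrees(np.arctan2(V[1,1],V[0,1]))%180,'z',np.median(q[:,2]))
cc=np.array([*(np.array(r[0])/1000),.161]); print('grip in tool frame mm',(Rm.T@(cc-p)*1000).round(1))
E
python3 w.py w1
```

```text
3.6 [0.5386 0.107  0.3077] xang 157.8 toolz [-0.001 -0.    -1.   ] q [ 0.1  -0.03  1.49 -0.    1.68 -1.08] gap 0.0932
1150
bar [537.8 111.9] [ 9.8 63.5] 68.2 axis 158.29016091068186 z 0.17401650831568496
grip in tool frame mm [  2.5   4.4 146.7]
```

View pics/w1.png

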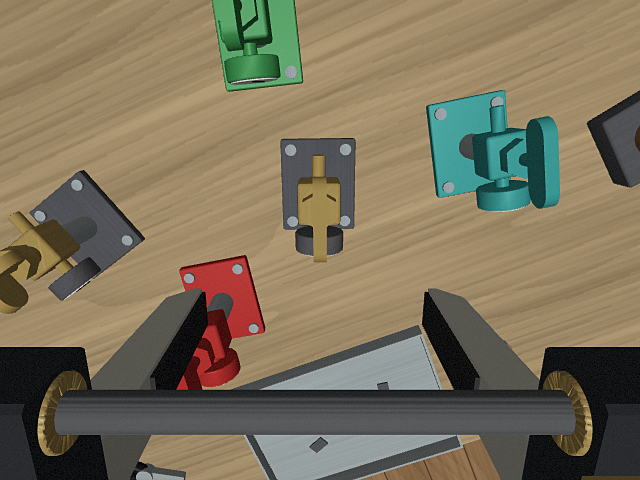

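The wrist view shows the brass bar at (320,210), centred and lined up between the fingers. I'll descend partway and look again.

Call:
step_arm([
  [0.02, 0.04, 0.4, 0, 0, 0],
  [0.02, 0.04, 0.8, 0, 0, 0],
  [0.02, 0.04, 0.95, 0, 0, 0],
  [0.02, 0.04, 0.95, 0, 0, 0],
])

```text
t: 3.98
position: [0.535, 0.1117, 0.2075]
tool_rot: [-0.603, -3.074, 0.005]
wrist_force: [-1.1, -1.0, -0.2]
finger_gap: 0.0929
```

```bash
python3 w.py w2
```

```text
3.9833 [0.535  0.1117 0.2075] xang 157.8 toolz [-0.009 -0.001 -1.   ] q [ 0.11  0.    1.64 -0.    1.51 -1.07] gap 0.0929
2282
bar [538.9 112. ] [ 9.8 63.7] 68.2 axis 158.25398270536778 z 0.1772204795740433
grip in tool frame mm [-3.8  2.  46.4]
```

View pics/w2.png

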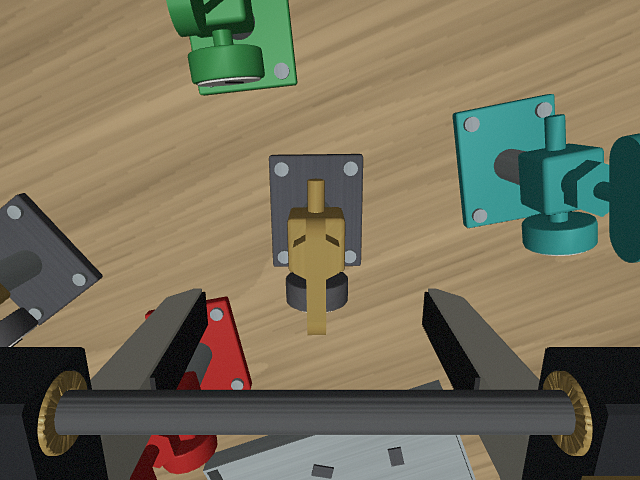

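The bar at (316,255) is still between the fingers. I'll go on down and let the arm settle.

Call:
step_arm([
  [0, 0, 0.2, 0, 0, 0],
  [0, 0, 0.4, 0, 0, 0],
  [0, 0, 0.4, 0, 0, 0],
  [0, 0, 0.4, 0, 0, 0],
])

```text
t: 4.37
position: [0.5385, 0.1122, 0.1745]
tool_rot: [0.601, 3.083, 0.0]
wrist_force: [0.8, -0.3, -0.1]
finger_gap: 0.0927
```

```bash
python3 w.py w3
```

```text
4.3667 [0.5385 0.1122 0.1745] xang 157.9 toolz [ 0. -0. -1.] q [ 0.11  0.02  1.68 -0.    1.44 -1.07] gap 0.0927
3101
bar [538.1 113.4] [59.8 85.3] 7.8 axis 158.86087860404473 z 0.1748947194409141
grip in tool frame mm [ 0.8  1.  13.5]
```

Call:
step_arm([
  [0, 0, 0.1, 0, 0, 0],
  [0, 0, 0.1, 0, 0, 0],
  [0, 0, 0.1, 0, 0, 0],
])

```text
t: 4.67
position: [0.5382, 0.1123, 0.1635]
tool_rot: [0.6, 3.084, 0.0]
wrist_force: [-0.5, 1.2, -0.4]
finger_gap: 0.093
```

Call:
step_arm([
  [0, 0, 0, 0, 0, 0],
  [0, 0, 0, 0, 0, 0],
  [0, 0, 0, 0, 0, 0],
  [0, 0, 0, 0, 0, 0],
  [0, 0, 0, 0, 0, 0],
  [0, 0, 0, 0, 0, 0],
  [0, 0, 0, 0, 0, 0],
  [0, 0, 0, 0, 0, 0],
], hand=0, grip_force=30)

```text
t: 5.33
position: [0.5381, 0.1123, 0.1632]
tool_rot: [-0.599, -3.084, 0.0]
wrist_force: [0.3, 0.1, -0.0]
finger_gap: 0.0444
```

Call:
step_arm([
  [0, 0, 0, 0, 0, 0],
  [0, 0, 0, 0, 0, 0],
  [0, 0, 0, 0, 0, 0],
  [0, 0, 0, 0, 0, 0],
  [0, 0, 0, 0, 0, 0],
  [0, 0, 0, 0, 0, 0],
  [0, 0, 0, 0, 0, 0],
  [0, 0, 0, 0, 0, 0],
])

```text
t: 6.0
position: [0.5377, 0.1112, 0.1632]
tool_rot: [-0.6, -3.083, 0.003]
wrist_force: [-3.1, -5.3, 2.1]
finger_gap: 0.0095
```

Gripped: the gap is 9.5 mm on the 10 mm bar. Now the clockwise turn, which is + about tool z.

Call:
step_arm([
  [0, 0, 0, 0, 0, 0.01],
  [0, 0, 0, 0, 0, 0.02],
  [0, 0, 0, 0, 0, 0.03],
  [0, 0, 0, 0, 0, 0.04],
  [0, 0, 0, 0, 0, 0.05],
  [0, 0, 0, 0, 0, 0.06],
  [0, 0, 0, 0, 0, 0.07],
  [0, 0, 0, 0, 0, 0.08],
])

```text
t: 6.67
position: [0.5382, 0.1119, 0.1632]
tool_rot: [1.352, 2.836, -0.001]
wrist_force: [0.7, -1.9, -0.1]
finger_gap: 0.0099
```

Call:
step_arm([
  [0, 0, 0, 0, 0, 0.015],
  [0, 0, 0, 0, 0, 0.03],
  [0, 0, 0, 0, 0, 0.045],
  [0, 0, 0, 0, 0, 0.06],
  [0, 0, 0, 0, 0, 0.075],
  [0, 0, 0, 0, 0, 0.09],
  [0, 0, 0, 0, 0, 0.105],
  [0, 0, 0, 0, 0, 0.11],
])

```text
t: 7.33
position: [0.5391, 0.1122, 0.1632]
tool_rot: [2.234, 2.206, 0.002]
wrist_force: [5.7, 0.5, -4.2]
finger_gap: 0.0096
```

Call:
step_arm([
  [0, 0, 0, 0, 0, 0],
  [0, 0, 0, 0, 0, 0],
  [0, 0, 0, 0, 0, 0],
])

```text
t: 7.58
position: [0.5392, 0.1122, 0.1632]
tool_rot: [2.228, 2.213, 0.002]
wrist_force: [5.9, -0.6, -3.5]
finger_gap: 0.0097
```

Call:
step_arm([
  [0, 0, 0, 0, 0, 0],
  [0, 0, 0, 0, 0, 0],
  [0, 0, 0, 0, 0, 0],
  [0, 0, 0, 0, 0, 0],
  [0, 0, 0, 0, 0, 0],
  [0, 0, 0, 0, 0, 0],
  [0, 0, 0, 0, 0, 0],
  [0, 0, 0, 0, 0, 0],
], hand=0.8)

```text
t: 8.25
position: [0.5381, 0.1123, 0.1632]
tool_rot: [-2.229, -2.214, 0.0]
wrist_force: [0.4, -0.3, 0.6]
finger_gap: 0.0587
```

Call:
step_arm([
  [0, 0, -0.2, 0, 0, 0],
  [0, 0, -0.5, 0, 0, 0],
  [0, 0, -0.9, 0, 0, 0],
  [0, 0, -1, 0, 0, 0],
  [0, 0, -1, 0, 0, 0],
  [0, 0, -1, 0, 0, 0],
])

```text
t: 8.75
position: [0.5387, 0.1124, 0.2639]
tool_rot: [2.228, 2.213, 0.002]
wrist_force: [0.5, 0.1, -0.4]
finger_gap: 0.0746
```

```bash
python3 w.py w4; python3 - <<'E'
from h import *
save('top','top1'); im,d,P=pts('top1')
for n,x,y in(('oxy',.4837,-.149),):
  for f in('top0','top1'):
    P=pts(f)[2]; q=P[(P[...,2]>.165)&(P[...,2]<.185)&(np.hypot(P[...,0]-x,P[...,1]-y)<.045)]
    r=cv2.minAreaRect((q[:,:2]*1000).astype(np.float32)); print(f,len(q),np.round(r[0],1),np.round(r[2],1))
w=cv2.imread('pics/w4.png'); t=cv2.imread('pics/top1.png')
cv2.imwrite('pics/c4.png',np.hstack([cv2.resize(w,(400,300)),cv2.resize(t[130:310,200:440],(400,300))]))
E
```

```text
8.75 [0.5387 0.1124 0.2639] xang 89.6 toolz [ 0.002  0.    -1.   ] q [ 0.11 -0.02  1.56  0.    1.6   0.12] gap 0.0746
1453
bar [537.4 112.2] [62.6 10. ] 89.8 axis 89.72744748037496 z 0.17221258607072365
grip in tool frame mm [ -0.2  -1.5 102.9]
top0 428 [ 484.1 -149.4] 57.7
top1 430 [ 484.1 -149.6] 59.7
```

View pics/c4.png

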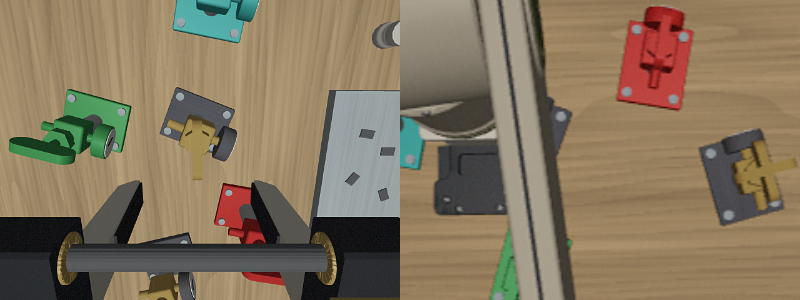

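The wrist view shows the bar at (197,145) turned from 158.3° to 89.7°, about 1.20 rad clockwise. The oxygen cross looks unchanged and the gripper is clear.

```bash
python3 -c "
from rig import *
o=get_obs();print(o['wrist_force'],o['qd'].round(3) if hasattr(o['qd'],'round') else o['qd']);print(job_done())"
```

```text
[ 0.06211427 -0.4918736  -0.67710028] [-0.     0.01   0.011  0.001  0.001 -0.   ]
the job is handed in; nothing more can be done
None
```

I gripped the two-winged brass fuel nut, turned it clockwise by about 1.20 rad (0.95 was needed), let go, rose 100 mm clear and handed the job in. `job_done()` gave no verdict.

- **Fuel nut:** the wrist camera saw the bar go from 158.3° to 89.7°, which matches the tool's own turn of about 68°.
- **Oxygen nut:** I never went near it. Its outline in the top view measured 57.7° before and 59.7° after, a difference of about 0.03 rad. I put that down to measurement noise, and it is well under the 0.15 rad limit.
- **Contact:** the last wrist force was under 1 N, which is sensor noise, so the robot was touching nothing. The last clock reading was about 9 s of the 32 s allowed.
- **Disagreements:** top and wrist cameras differed by about 2 mm on the nut's centre. One close wrist measurement (the third) gave a wrong bar outline, probably because it took in the gripper. I used its centre only as a rough check.

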